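# Lay the upright spice jar down in its drawer tray

## Robot

A 6-joint arm with a two-finger parallel gripper is mounted at the origin on a cart in front of the work surface, level with it; the furniture and walls round the work are solid. World frame = base frame: x ahead of the robot, y to its left, z up, the work surface at z = 0. Lengths are in m, angles in rad, forces in N, time in s.
With the tool pointing down it reaches from about 0.35 to 0.775 m from the base axis. Payload 7.3 kg.
Tool frame: the origin (TCP) lies midway between the tips of the shut fingers; the grasp point (between the pads) lies 19 mm behind it; z points along the fingers, y is the line along which they close (so a half turn about z gives the same grasp; the last joint's range is limited). The gripper opens to 92 mm and grips with 3 to 60 N. Pads are 19 mm wide; open, the fingers measure 130 mm over their backs; the gripper's body (75 mm by 190 mm) begins 47 mm behind the grasp point.
Start: joints at [-1.495, 0.342, 1.524, -0, 1.275, -0.146], TCP at [0.116, -0.512, 0.188] pointing down, gripper open.
Joint ranges: [-2.53, 2.53], [-0.77, 2.02], [0.04, 2.7], [-1, 4.14], [0.28, 2.66], [-3.11, 3.11]. Speed limits (rad/s): [2.57, 2.57, 3.14, 3.14, 3.14, 3.14].

## Interface

Orientations are given as [roll, pitch, yaw] about the fixed x, y, z axes, in that order (R = Rz(yaw) Ry(pitch) Rx(roll)).
In Python, from cell import monitor, vision, workorder gives the robot as it stands.
- The arm moves only by the tool move_arm, never from a script. Its argument "rows" is a list of rows, each a list of 5 numbers: the shift along the world's x, y, z in mm, then the turn about the world's z in rad, then the closure, from -1 (fully open) to 1 (shut). A call has 1 to 12 rows; each row shifts and turns the commanded pose from where the row before left it; what a row does not reach is not made up. A row lasts 1/10 s, in which the tool goes at most 50 mm and 8.59 degrees, less where a joint would pass 70% of its speed; a pose out of reach is approached as far as the arm can. A call is refused whole if a number of a shift passes 50 or a number of a turn 0.15, either way. A call with a gripper value outside its range is refused whole. The fingers move at their own pace and stop on an object; "newtons" is the grip in N (left out, the last holds). Time passes only in rows, so rows that do not move let the fingers close. It gives the time, the measured TCP pose, the force, the opening and the grip force at its end, in the units of the state.
- monitor.observe(): the state, without advancing time (a new reading comes with each control period).
- vision.read_camera(name): name is "scene" or "top" or "wrist"; returns the picture (384x512x3 uint8, red, green, blue); there is no depth.
- vision.get_calibration(name): a dict with "K" (3x3 intrinsics, pixels), "T" (4x4, takes a point from camera to world coordinates); the wrist camera has in their place "mount" (4x4, takes a point from camera to tool coordinates, whose origin is the TCP and whose axes are the flange's). Camera axes: x right, y up, looking along -z (the intrinsics and any distortion apply to the point x, -y, -z); pixel columns grow to the right and rows downward; lengths in m; the calibration is good to about 2 mm. A picture is of the moment at which its call begins: read the wrist's pose just before it. get_calibration takes no time and is no camera call.
- workorder.hand_in(): hands the job in; it is judged then, once.
The state is a dict: "time": time; "qpos": joint angles; "qvel": joint speeds; "joint_efforts": joint torques, N m; "tool_pos": TCP position; "tool_rot": TCP orientation; "contact_force": force on the tool from outside, world axes, zero at the start; "torque": the same for the moment, N m; "opening": finger opening in m; "grip_force": force on a finger pad.
Only numpy, scipy, OpenCV 4.12 (cv2) and the standard library are available. Lean on these libraries where they do the work, as an engineer would, in place of code of your own. Each camera call takes 0.05 s, during which the arm holds its last target. There are 200 camera calls.

## Task

A refilled spice jar has been left standing up in the wooden drawer tray, which only fits its drawer when the jars lie flat: push the jar over near its top with your fingertips, so that it falls along its own bay and lies there with its cap towards the back of the tray. Then push on the cap end to slide the jar forward until its foot is right up against the tray's front wall (the one nearest you) like its neighbours, so that another jar will fit behind it. Only push it, never pinch it or pick it up, and leave the other jars where they are.

Things in the scene. Friction and masses are not known exactly. Their poses are not given: they have to be found in the camera images.
- tray: Open tray of light wood, fixed, 230 (x, front to back) x 180 (y) x 27 mm high, with three side-by-side bays running front to back, each 212 x 50 mm inside. Walls and the 6 mm dividers stand 18 mm above the bay floors, 27 mm above the worktop. Origin: centre of the underside, on the worktop. x points to the tray's back, away from the robot (within 25 degrees); z up.
- bay_a: Grey 2 mm liner on the floor of the bay in which the upright jar stands (any of the three bays), fixed. Origin: bay centre, 7 mm above the worktop, under the liner; the liner's top is at z = 2 mm. x runs along the bay to the tray's back, z up. Inner faces of the front and back walls at x = -106 and +106 mm, side walls at y = -25 and +25 mm.
- upright_jar: The jar to lay down, loose: glass, 42 mm square, white round cap of 42 mm diameter, 100 mm tall in all, 0.1 to 0.18 kg. It stands in its bay, its near face 4 to 18 mm behind the front wall. Origin: centre of its underside (foot); z from foot to cap. Pushed near the top it tips about its far bottom edge; pushed low it slides.
- jar_cap (a point): Centre of the top of the upright jar's cap, 100 mm along the jar's z from its foot.
- lying_jar_1: Jar of the same kind already lying in another bay, loose, foot against or within 4 mm of the front wall, cap to the back. Leave alone. Origin: centre of its foot; z from foot to cap.
- lying_jar_2: Another jar lying likewise in the remaining bay, loose. Leave alone. Origin and axes as lying_jar_1.
- worktop_jar: Jar of the same kind standing on the worktop to the left of the tray (it may lean 2 degrees, as may the upright jar), loose. Leave alone, standing. Origin: centre of its underside.
- jar_middle (a point): Point on the upright jar's axis, half way up (50 mm from its foot).
Mind the look-alikes: they are no part of the job. Leave any purple or red look-alike of the upright_jar alone.

How it is judged:
On the way, in this order (a step that is already met when the one before it is completed fails the run):
1. the jar has been tipped over and lies in its bay, cap to the back (angle between upright_jar's own z axis and vertical between 1.45 and 1.69 rad and y of upright_jar in the frame of bay_a between -0.012 and 0.012 m and y of jar_cap in the frame of bay_a between -0.012 and 0.012 m and x of jar_cap in the frame of bay_a between -0.02 and 0.106 m and z of upright_jar in the frame of bay_a between 0.017 and 0.03 m), for 0.2 s.
2. the lying jar has been slid forward, its foot at the front wall (all of step 1 and x of upright_jar in the frame of bay_a below -0.098 m), for 0.2 s.
At the end, for the whole second after the job is handed in: The jar lies flat (within about 7 degrees of level) on the floor of its own bay, cap to the back, foot and cap within 12 mm of the bay's centre line, its foot no more than 8 mm from the front wall, at rest. The other three jars are within 12 mm of where they were, the one on the worktop upright (all of step 2 and linear speed of upright_jar below 0.02 m/s and angular speed of upright_jar below 0.2 rad/s and distance of each of lying_jar_1, lying_jar_2, worktop_jar from where it was at the start of the episode below 0.012 m and angle between worktop_jar's own z axis and vertical below 0.1 rad); the robot touches nothing.
It fails at once if the upright jar is lifted off the tray floor (its foot or its middle more than 20 mm higher than tipping it over takes it) (height (world z) of upright_jar above 0.052 m or height (world z) of jar_middle above 0.084 m).
It fails at once if the upright jar is pinched or rammed (over 30 N from the fingers) (contact force between the fingers and upright_jar above 30 N).
It fails at once if another jar is disturbed (moved more than 20 mm, or the one on the worktop tipped) (distance of any of lying_jar_1, lying_jar_2, worktop_jar from where it was at the start of the episode above 0.02 m or angle between worktop_jar's own z axis and vertical above 0.3 rad).
It also fails if it takes over 40 s, if anything falls off the work surface, if the arm or the gripper's body presses on something with over 40 N, if the wrist force passes 120 N, or if a joint passes its speed limit or range.

## Working session

There is one attempt and no reset: what is moved stays moved. The work goes in short steps, Python scripts to look and compute and a tool call to move; the robot and the scene stay as the last step left them, time stands still between calls to the robot, and variables do not carry over. Pictures are saved under pics/ and viewed, at most 10 in all, crops included, and the job is handed in when it is done.

Besides the shell and the picture viewer there is one more tool, called after ">>>" by a JSON object that holds its "fn" and its "kwargs". move_arm: Moves the arm, as the interface text tells. Its arguments: {"type":"object","properties":{"rows":{"type":"array","items":{"type":"array","items":{"type":"number"}}},"newtons":{"type":"number"}},"required":["rows"]}

```bash
mkdir -p pics; cat > h.py <<'E'
import numpy as np, cv2
from cell import monitor, vision, workorder
def snap(name,fn):
    im=vision.read_camera(name); cv2.imwrite('pics/'+fn,im[:,:,::-1]); return im
def ray(name,uv,z):
    c=vision.get_calibration(name);K=np.array(c['K']);T=np.array(c['T'])
    p=np.linalg.inv(K)@np.array([uv[0],uv[1],1.]); d=T[:3,:3]@(p*[1,-1,-1]); o=T[:3,3]
    return o+d*(z-o[2])/d[2]
def proj(name,P):
    c=vision.get_calibration(name);K=np.array(c['K']);T=np.array(c['T'])
    q=np.linalg.inv(T)@np.append(P,1); q=K@(q[:3]*[1,-1,-1]); return q[:2]/q[2]
E
python3 - <<'E'
from h import *
a=snap('scene','s0.png');b=snap('top','t0.png')
print(monitor.observe())
for n in('scene','top'):
    c=vision.get_calibration(n);print(n,c)
E
```

```text
{'time': 0.1, 'qpos': array([-1.49502297e+00,  3.42616831e-01,  1.52491148e+00,  1.46855652e-05,
        1.27539371e+00, -1.46010716e-01]), 'qvel': array([-0.00202781, -0.00035669, -0.00226448,  0.00065174,  0.00014893,
       -0.00195126]), 'joint_efforts': array([ 1.63008372e-03, -4.32004058e+01, -2.44695014e+01,  7.19258236e-02,
        5.26417745e-02, -6.18128183e-05]), 'tool_pos': array([ 0.11547444, -0.51172564,  0.18723678]), 'tool_rot': array([-3.14027948e+00, -2.07306958e-04,  2.21779653e-01]), 'contact_force': array([ 0.1080201 , -0.73404106, -0.38809702]), 'torque': array([ 0.00951529, -0.01313553,  0.03641443]), 'grip_force': 0.0, 'opening': 0.09213908159263196}
scene {'K': array([[350.21837141,   0.        , 256.51656216],
       [  0.        , 350.21837141, 194.88749788],
       [  0.        ,   0.        ,   1.        ]]), 'T': array([[-0.63949405,  0.46481266, -0.61236962, -0.01596564],
       [-0.76861363, -0.40389602,  0.49608578,  0.5102136 ],
       [-0.0167467 ,  0.78791954,  0.61555045,  0.62316622],
       [ 0.        ,  0.        ,  0.        ,  1.        ]])}
top {'K': array([[459.21859796,   0.        , 249.49980159],
       [  0.        , 459.21859796, 196.17241008],
       [  0.        ,   0.        ,   1.        ]]), 'T': array([[-0.02464727,  0.99498636, -0.09692604,  0.41170452],
       [-0.99964604, -0.02550127, -0.00758176,  0.07453721],
       [-0.01001549,  0.09670486,  0.99526271,  1.19444658],
       [ 0.        ,  0.        ,  0.        ,  1.        ]])}
```

View pics/s0.png

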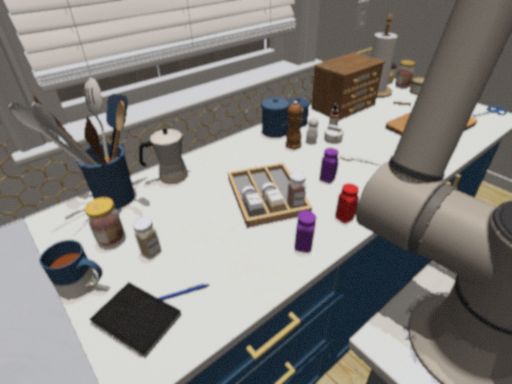

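View pics/t0.png

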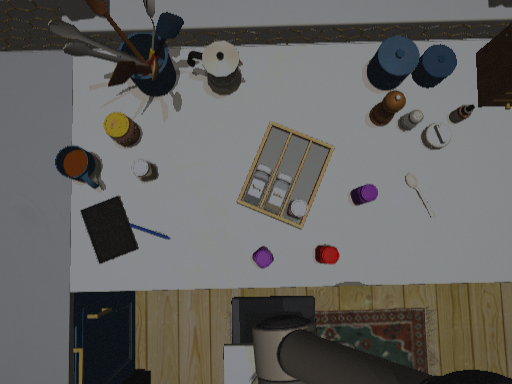

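The scene view shows the tray with the upright jar in the right-hand bay. In the top view its cap is at about (298,208), and the tray corners are at about (272,123), (334,147), (302,227) and (238,202). The purple and red look-alikes stand in front and to the right.

```bash
cat > m.py <<'E'
from h import *
from scipy.optimize import least_squares
im=cv2.imread('pics/t0.png')
hsv=cv2.cvtColor(im,cv2.COLOR_BGR2HSV)
m=cv2.inRange(hsv,(12,60,80),(30,255,255)); m[:110]=0;m[240:]=0;m[:,:225]=0;m[:,345:]=0
m=cv2.morphologyEx(m,cv2.MORPH_CLOSE,np.ones((3,3)))
c=max(cv2.findContours(m,0,2)[0],key=cv2.contourArea)
r=cv2.approxPolyDP(cv2.convexHull(c),6,True)[:,0]; print(r, cv2.contourArea(c))
P=np.array([ray('top',p,.027)[:2] for p in cv2.convexHull(c)[:,0]])
(ct,sz,an)=cv2.minAreaRect((P*1000).astype(np.float32)); print(ct,sz,an)
s=im[190:225,280:315]
k=cv2.inRange(cv2.cvtColor(s,cv2.COLOR_BGR2HSV),(0,0,150),(180,50,255))
c2=max(cv2.findContours(k,0,2)[0],key=cv2.contourArea)
(u,v),rr=cv2.minEnclosingCircle(c2); print('cap',u+280,v+190,rr,cv2.contourArea(c2),ray('top',(u+280,v+190),.109))
cv2.imwrite('pics/c.png',cv2.resize(im[110:240,225:345],None,fx=4.5,fy=4.5,interpolation=cv2.INTER_CUBIC))
E
python3 m.py
```

```text
[[334 147]
 [301 228]
 [237 202]
 [271 121]] 6060.0
(580.0100708007812, -10.058441162109375) (179.40599060058594, 229.62515258789062) 66.09906005859375Traceback (most recent call last):
  File "m.py", line 13, in <module>
    c2=max(cv2.findContours(k,0,2)[0],key=cv2.contourArea)
ValueError: max() iterable argument is empty
```

```bash
sed -i 's/(0,0,150),(180,50,255)/(0,0,105),(180,60,255)/' m.py; cat >> m.py <<'E'
th=np.radians(an-90); R=np.array([[np.cos(th),-np.sin(th)],[np.sin(th),np.cos(th)]])
B=np.array(ct)/1000+R@[0,-.056]; C=ray('top',(u+280,v+190),.109)[:2]
print('yaw',th,'bay',B,'cap in bay',R.T@(C-B))
E
python3 m.py
```

```text
[[334 147]
 [301 228]
 [237 202]
 [271 121]] 6060.0
(580.0100708007812, -10.058441162109375) (179.40599060058594, 229.62515258789062) 66.09906005859375
cap 301.5 201.89999961853027 14.624053001403809 385.0 [ 0.50062593 -0.04003098  0.109     ]
yaw -0.41715009629895966 bay [ 0.5573213  -0.06125629] cap in bay [-0.06043316 -0.00356532]
```

View pics/c.png

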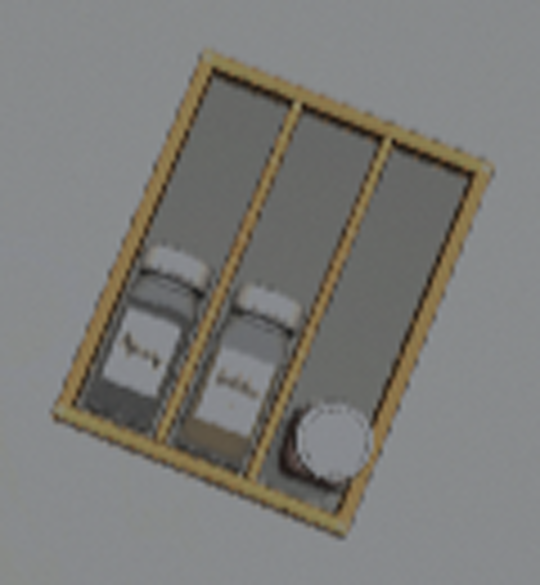

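The crop shows the cap circle centred at about (333,441) in the crop, which is (299,208) full size. The two lying jars are in the left and middle bays. I'll use this cap centre and check clearance to the look-alikes.

```bash
python3 - <<'E'
from h import *
th=-.417; R=np.array([[np.cos(th),-np.sin(th)],[np.sin(th),np.cos(th)]]); B=np.array([.5573,-.0613])
for n,p,z in [('cap',(299,208),.109),('purR',(369,190),.1),('purR_foot',(358,198),0.02),('red',(330,255),.1),('purF',(262,259),.1)]:
    w=ray('top',p,z)[:2]; print(n,w.round(3),'bay',(R.T@(w-B)).round(3))
for x in(-.135,-.12,-.107,-.06,.075): print(x,(B+R@[x,-.003]).round(4))
print(proj('scene',[*(B+R@[-.076,0]),.109]))
E
```

```text
cap [ 0.486 -0.034] bay [-0.076 -0.003]
purR [ 0.526 -0.203] bay [ 0.029 -0.142]
purR_foot [ 0.514 -0.194] bay [ 0.015 -0.139]
red [ 0.374 -0.104] bay [-0.151 -0.113]
purF [0.368 0.057] bay [-0.221  0.032]
-0.135 [ 0.4327 -0.0094]
-0.12 [ 0.4464 -0.0154]
-0.107 [ 0.4583 -0.0207]
-0.06 [ 0.5012 -0.0397]
0.075 [ 0.6247 -0.0944]
[296.53232469 176.2872867 ]
```

>>> {"fn": "move_arm", "kwargs": {"rows": [[26,41,0,-0.053,1],[26,41,0,-0.053,1],[26,41,0,-0.053,1],[26,41,0,-0.053,1],[26,41,0,-0.053,1],[26,41,0,-0.053,1],[26,41,0,-0.053,1],[26,41,0,-0.053,1],[26,41,0,-0.053,1],[26,41,0,-0.053,1],[26,41,0,-0.053,1],[26,41,0,-0.053,1]]}}

```text
time: 1.3
tool_pos: [0.4281, -0.0181, 0.1878]
tool_rot: [3.141, -0.0, -0.416]
contact_force: [1.3, -1.4, 0.8]
opening: 0.0021
grip_force: 0.0
```

>>> {"fn": "move_arm", "kwargs": {"rows": [[4,8,0,0,1],[0,0,-32,0,1],[0,0,-32,0,1],[0,0,-32,0,1],[0,0,0,0,1],[0,0,0,0,1]]}}

```text
time: 1.9
tool_pos: [0.4313, -0.0125, 0.0922]
tool_rot: [3.141, 0.001, -0.414]
contact_force: [0.1, -0.3, 0.8]
opening: 0.0002
grip_force: 0.0
```

```bash
python3 - <<'E'
from h import *
a=snap('scene','s1.png'); t=snap('top','t1.png')
f=lambda x,s:cv2.resize(x,None,fx=s,fy=s,interpolation=cv2.INTER_CUBIC)[:,:,::-1]
cv2.imwrite('pics/c1.png',np.hstack([f(a[110:260,210:340],3),f(t[110:260,225:355],3)]))
s=monitor.observe();print(s['tool_pos'],s['tool_rot'],s['contact_force'],s['qpos'])
E
```

```text
[ 0.43256005 -0.01267307  0.09332274] [-3.14123148e+00 -2.50121599e-03 -4.14470582e-01] [ 0.01662285  0.24401281 -0.08240787] [-2.06630443e-01  2.86266354e-01  1.90378965e+00 -2.00179348e-04
  9.49014741e-01  1.77875241e+00]
```

View pics/c1.png

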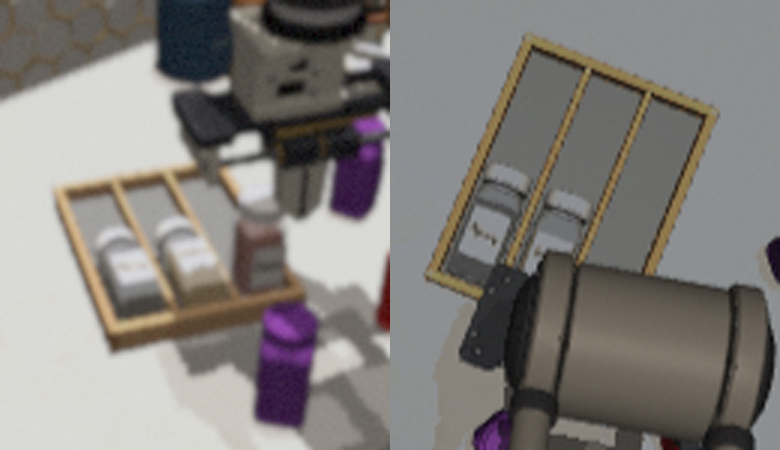

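The closed fingers stand in front of the jar at cap height: in the left-hand crop the fingertips are at about (298,210) and the cap at (258,190). I'll push along the bay.

>>> {"fn": "move_arm", "kwargs": {"rows": [[1,3,0,0,1],[7.3,-3.2,0,0,1],[7.3,-3.2,0,0,1],[4.6,-2,0,0,1],[4.6,-2,0,0,1],[4.6,-2,0,0,1],[4.6,-2,0,0,1],[4.6,-2,0,0,1],[4.6,-2,0,0,1]]}}

```text
time: 2.9
tool_pos: [0.475, -0.0277, 0.0918]
tool_rot: [3.141, 0.0, -0.414]
contact_force: [-0.3, 0.3, -0.3]
opening: 0.0001
grip_force: 0.0
```

```bash
python3 - <<'E'
from h import *
a=snap('scene','s2.png')
f=lambda x,s:cv2.resize(x,None,fx=s,fy=s,interpolation=cv2.INTER_CUBIC)[:,:,::-1]
cv2.imwrite('pics/c2.png',f(a[110:260,210:340],4))
s=monitor.observe();print(s['tool_pos'],s['contact_force'])
E
```

```text
[ 0.47585873 -0.0280841   0.0918986 ] [ 0.44301592 -1.12407245 -0.08883136]
```

View pics/c2.png

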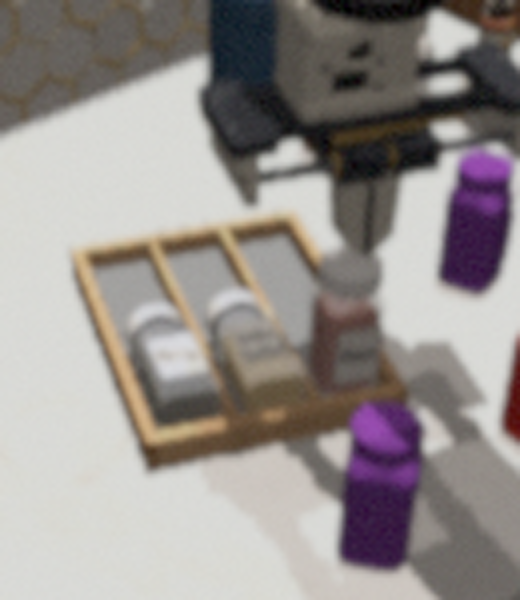

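```bash
python3 - <<'E'
from h import *
print(proj('scene',[.4759,-.0281,.0919]),proj('scene',[.486,-.034,.109]),proj('scene',[.4326,-.0127,.0933]))
for p,q in[((302.5,172),.0919),((284.5,180.5),.0933),((297.5,178),.109)]: print(ray('scene',p,q))
th=-.417
for n,P in [('BL',(-.115,.09)),('BR',(.115,-.09)),('F',(-.115,-.09)),('B',(.115,.09))]:
    c,s=np.cos(th),np.sin(th); w=np.array([.58+c*P[0]-s*P[1],-.010+s*P[0]+c*P[1],.027]); print(n,proj('scene',w),(proj('scene',w)-[210,110])*4)
E
```

```text
[298.80644063 184.14825927] [298.00728336 176.07929184] [306.97239755 193.98788487]
[ 0.50828641 -0.07466418  0.0919    ]
[ 0.51013662 -0.01020075  0.0933    ]
[ 0.4808382  -0.02701174  0.109     ]
BL [246.05453609 221.26651329] [144.21814437 445.06605316]
BR [283.30373214 162.49467012] [293.21492855 209.97868047]
F [312.30397842 207.81604892] [409.21591369 391.26419569]
B [226.98820292 172.13908964] [ 67.95281167 248.55635856]
```

The cap at crop (350,272) occludes the fingertip at (370,250), which doesn't match the predicted TCP pixel. There's also no contact force, so the tip may be sitting higher than reported. I'll check with the wrist camera.

```bash
python3 - <<'E'
from h import *
s=monitor.observe();print(s['tool_pos'],s['tool_rot'],s['qpos'],s['opening'])
snap('wrist','w2.png'); print(vision.get_calibration('wrist'))
for z in (.09,.1,.11,.12,.13): print(z,proj('scene',[.4326,-.0127,z]),proj('scene',[.4759,-.0281,z]))
E
```

```text
[ 0.47585873 -0.0280841   0.0918986 ] [ 3.14158366e+00 -8.47700220e-04 -4.14342650e-01] [-2.19785501e-01  3.60953554e-01  1.79215927e+00 -2.06908073e-04
  9.87649868e-01  1.76546734e+00] 0.0007348464886619132
{'K': array([[278.04876722,   0.        , 257.21861461],
       [  0.        , 278.04876722, 192.60674976],
       [  0.        ,   0.        ,   1.        ]]), 'mount': array([[-4.98692718e-04,  9.52352008e-01,  3.05000662e-01,
         8.33644954e-02],
       [ 9.99999727e-01,  3.08415350e-04,  6.72039864e-04,
        -1.22271401e-03],
       [ 5.45951628e-04,  3.05000913e-01, -9.52351902e-01,
        -1.97206801e-01],
       [ 0.00000000e+00,  0.00000000e+00,  0.00000000e+00,
         1.00000000e+00]])}
0.09 [306.8759829  195.04604821] [298.76369792 184.74712929]
0.1 [307.16955594 191.82404594] [298.98991943 181.57752969]
0.11 [307.46738106 188.55537645] [299.21929094 178.36379536]
0.12 [307.76955133 185.23901845] [299.4518787  175.10499802]
0.13 [308.07616254 181.87392064] [299.68775083 171.80018317]
```

View pics/w2.png

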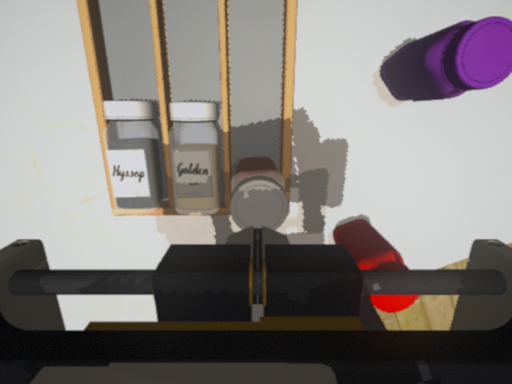

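The wrist view shows the cap centred at (260,205), still upright. The visible fingertip ends at (257,228). Both the scene and wrist views put the physical tip about 38 mm above the reported TCP, so the fingers slid over the cap. I'll back off, go lower and look again.

>>> {"fn": "move_arm", "kwargs": {"rows": [[-14,6.2,0,0,1],[-14,6.2,0,0,1],[-14,6.2,0,0,1],[0,0,-16,0,1],[0,0,-16,0,1],[0,0,0,0,1],[0,0,0,0,1],[0,0,0,0,1]]}}

```text
time: 3.8
tool_pos: [0.4333, -0.0091, 0.0605]
tool_rot: [-3.141, -0.001, -0.414]
contact_force: [-0.2, 0.1, 0.1]
opening: 0.0005
grip_force: 0.0
```

```bash
python3 - <<'E'
from h import *
a=snap('scene','s3.png');w=snap('wrist','w3.png')
f=lambda x,s:cv2.resize(x,None,fx=s,fy=s,interpolation=cv2.INTER_CUBIC)[:,:,::-1]
cv2.imwrite('pics/c3.png',np.hstack([f(a[135:235,230:330],4),f(w[130:280,182:332],4/1.5)]))
s=monitor.observe();print(s['tool_pos'],s['contact_force'],s['opening'])
P=s['tool_pos'];
for dz in(0,.038): print((proj('scene',P+[0,0,dz])-[230,135])*4)
E
```

```text
[ 0.43323477 -0.00906948  0.06049268] [ 0.13628869 -1.38599842  0.53547815] 0.00016227654234274953
[299.35893224 279.08993596]
[303.60110888 231.15133859]
```

View pics/c3.png

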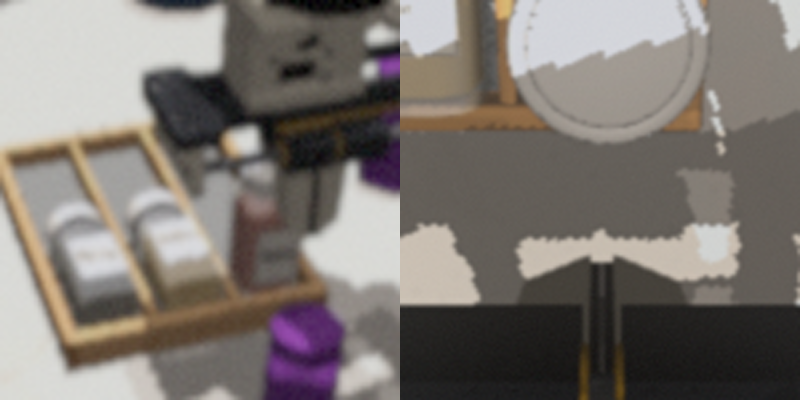

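The fingertip at crop (312,233) agrees with the offset, so the tip is about 38 mm above the reported TCP, at z ≈ 0.098. I'll lower it another 12 mm and push.

>>> {"fn": "move_arm", "kwargs": {"rows": [[0,0,-12,0,1],[0,0,0,0,1],[9.1,-4,0,0,1],[9.1,-4,0,0,1],[4.6,-2,0,0,1],[4.6,-2,0,0,1],[4.6,-2,0,0,1],[4.6,-2,0,0,1],[4.6,-2,0,0,1],[4.6,-2,0,0,1]]}}

```text
time: 4.9
tool_pos: [0.4789, -0.0291, 0.0478]
tool_rot: [3.141, -0.0, -0.414]
contact_force: [0.2, 0.2, -0.1]
opening: 0.0007
grip_force: 0.1
```

```bash
python3 - <<'E'
from h import *
a=snap('scene','s4.png');w=snap('wrist','w4.png')
f=lambda x,s:cv2.resize(x,None,fx=s,fy=s,interpolation=cv2.INTER_CUBIC)[:,:,::-1]
cv2.imwrite('pics/c4.png',np.hstack([f(a[125:225,230:330],4),f(w[100:300,157:357],2)]))
s=monitor.observe();print(s['tool_pos'],s['contact_force'])
E
```

```text
[ 0.47930601 -0.02927852  0.04787601] [ 0.32947771 -0.22983479 -1.08559442]
```

View pics/c4.png

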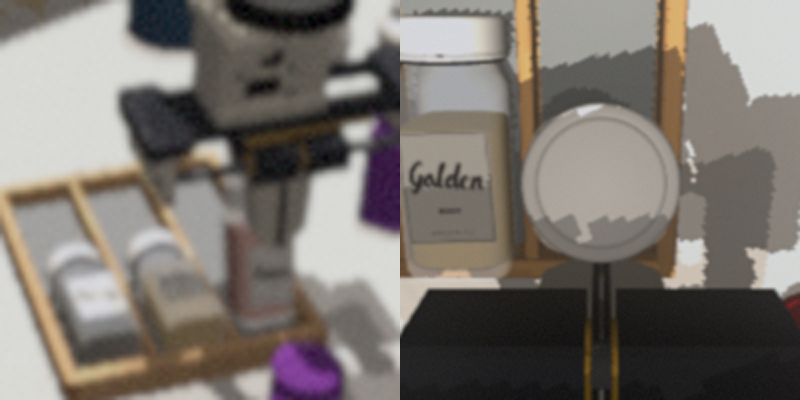

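The fingers now occlude the near face of the jar, with the tip at crop (280,240). The jar leans slightly and the cap is centred on the fingers. I'll keep pushing.

>>> {"fn": "move_arm", "kwargs": {"rows": [[4.6,-2,0,0,1],[4.6,-2,0,0,1],[4.6,-2,0,0,1],[4.6,-2,0,0,1],[4.6,-2,0,0,1],[4.6,-2,0,0,1],[4.6,-2,0,0,1],[0,0,0,0,1],[0,0,0,0,1],[0,0,0,0,1]]}}

```text
time: 6.0
tool_pos: [0.5105, -0.0428, 0.0478]
tool_rot: [3.141, 0.0, -0.414]
contact_force: [-0.1, 0.2, 0.5]
opening: 0.0005
grip_force: 0.0
```

>>> {"fn": "move_arm", "kwargs": {"rows": [[0,0,50,0,1],[0,0,50,0,1],[0,0,50,0,1],[-40,18,0,0,1],[0,0,0,0,1]]}}

```text
time: 6.5
tool_pos: [0.4668, -0.0232, 0.1987]
tool_rot: [3.142, 0.002, -0.413]
contact_force: [-1.0, 0.1, -1.0]
opening: 0.0007
grip_force: 0.0
```

```bash
python3 - <<'E'
from h import *
a=snap('scene','s5.png');w=snap('wrist','w5.png')
f=lambda x,s:cv2.resize(x,None,fx=s,fy=s,interpolation=cv2.INTER_CUBIC)[:,:,::-1]
cv2.imwrite('pics/c5.png',np.hstack([f(a[130:230,230:330],4),f(w[0:260,107:367],400/260)]))
s=monitor.observe();print(s['tool_pos'],s['tool_rot'],s['contact_force'])
E
```

```text
[ 0.46996921 -0.02457235  0.19807252] [ 3.14154125e+00 -3.00803863e-04 -4.13590232e-01] [ 0.32944841 -0.24286353  0.67326196]
```

View pics/c5.png

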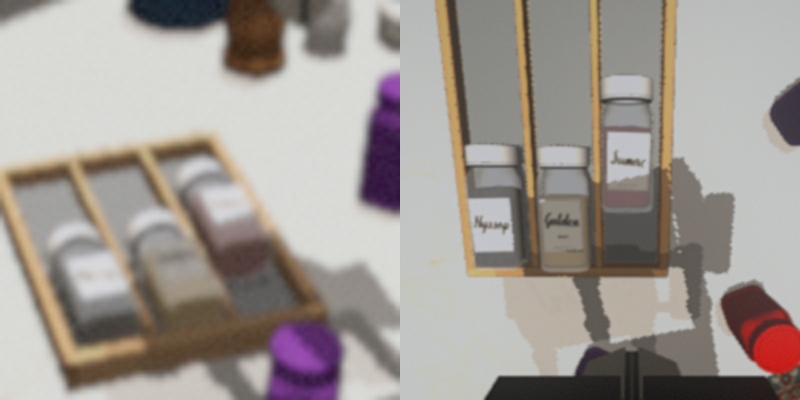

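The jar now lies in its bay with its cap to the back. In the wrist crop the cap end is at about (627,75) and the foot at about (628,212), so it has to slide towards the front wall at row 270. I'll locate the cap end.

```bash
python3 - <<'E'
from h import *
from scipy.spatial.transform import Rotation as Ro
c=vision.get_calibration('wrist');K=np.array(c['K']);M=np.array(c['mount'])
th=-.417; R=np.array([[np.cos(th),-np.sin(th)],[np.sin(th),np.cos(th)]]); B=np.array([.5573,-.0613])
for dz in(0,.038):
    T=np.eye(4);T[:3,:3]=Ro.from_euler('xyz',[3.1415,0,-.4136]).as_matrix();T[:3,3]=[.46997,-.02457,.19807+dz];W=T@M
    for n,p,z in[('cap end',(627,75),.045),('foot',(628,212),.045),('frontR corner',(668,276),.027),('frontL',(468,276),.027)]:
        u=((p[0]-400)/1.5385+107,p[1]/1.5385)
        d=W[:3,:3]@((np.linalg.inv(K)@[*u,1])*[1,-1,-1]);o=W[:3,3];q=o+d*(z-o[2])/d[2]
        print(dz,n,q.round(4),'bay',(R.T@(q[:2]-B)).round(4))
for p,z in[((202,160),.045)]:
    q=ray('scene',(p[0]/4+230,p[1]/4+130),z);print('scene capend',q,R.T@(q[:2]-B))
print([(x,(B+R@[x,0]).round(4)) for x in(.06,.08,.1)])
E
```

```text
0 cap end [ 0.6023 -0.0779  0.045 ] bay [0.0479 0.0031]
0 foot [ 0.5107 -0.0382  0.045 ] bay [-0.0519  0.0023]
0 frontR corner [ 0.4431 -0.047   0.027 ] bay [-0.1102 -0.0332]
0 frontL [0.5147 0.116  0.027 ] bay [-0.1107  0.1449]
0.038 cap end [ 0.6083 -0.0801  0.045 ] bay [0.0543 0.0035]
0.038 foot [ 0.5068 -0.0361  0.045 ] bay [-0.0563  0.0026]
0.038 frontR corner [ 0.4324 -0.046   0.027 ] bay [-0.1204 -0.0366]
0.038 frontL [0.5114 0.1339 0.027 ] bay [-0.121   0.1599]
scene capend [ 0.60437584 -0.0851912   0.045     ] [ 0.05271822 -0.00277729]
[(0.06, array([ 0.6122, -0.0856])), (0.08, array([ 0.6304, -0.0937])), (0.1, array([ 0.6487, -0.1018]))]
```

The reported TCP is consistent: the tray width and the 100 mm jar length both come out right. The fingers are simply about 38 mm shorter than the TCP. The cap end is at bay x ≈ 0.05, so I'll go behind it at x ≈ 0.078 and descend carefully.

>>> {"fn": "move_arm", "kwargs": {"rows": [[40,-16.4,0,0,1],[40,-16.4,0,0,1],[40,-16.4,0,0,1],[40,-16.4,0,0,1],[0,0,0,0,1],[0,0,0,0,1],[0,0,-50,0,1],[0,0,-50,0,1],[0,0,-40,0,1],[0,0,-20,0,1],[0,0,0,0,1],[0,0,0,0,1]]}}

```text
time: 7.8
tool_pos: [0.6308, -0.0903, 0.039]
tool_rot: [-3.142, -0.001, -0.414]
contact_force: [-0.0, 0.4, 1.5]
opening: 0.0005
grip_force: 0.0
```

>>> {"fn": "move_arm", "kwargs": {"rows": [[0,0,-8,0,1],[0,0,-8,0,1],[0,0,-8,0,1],[0,0,0,0,1]]}}

```text
time: 8.2
tool_pos: [0.6298, -0.0903, 0.0126]
tool_rot: [3.141, 0.002, -0.414]
contact_force: [0.1, 0.5, 0.4]
opening: 0.0005
grip_force: 0.0
```

```bash
python3 - <<'E'
from h import *
a=snap('scene','s6.png');w=snap('wrist','w6.png')
f=lambda x,s:cv2.resize(x,None,fx=s,fy=s,interpolation=cv2.INTER_CUBIC)[:,:,::-1]
cv2.imwrite('pics/c6.png',np.hstack([f(a[120:220,230:330],4),f(w[60:260,107:307],2)]))
s=monitor.observe();print(s['tool_pos'],s['tool_rot'],s['contact_force'])
E
```

```text
[ 0.63060152 -0.09053255  0.01361112] [ 3.14141613e+00  4.78841559e-04 -4.14172021e-01] [ 0.09040429  0.04330907 -0.57772134]
```

View pics/c6.png

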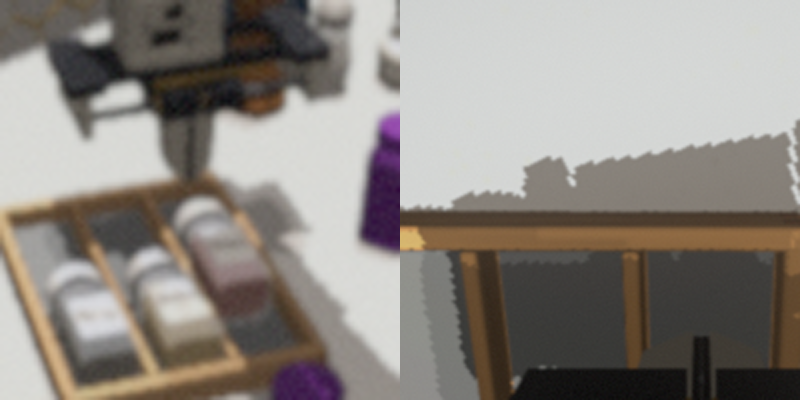

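The closed fingers hang between the jar's cap and the tray's back wall: tip at crop (190,178), cap at (200,210). Nothing is touching, so I'll lower to mid-cap height and start sliding forward.

>>> {"fn": "move_arm", "kwargs": {"rows": [[0,0,-8,0,1],[0,0,-8,0,1],[0,0,0,0,1]]}}

```text
time: 8.6
tool_pos: [0.6296, -0.0903, -0.0038]
tool_rot: [3.141, 0.003, -0.414]
contact_force: [-0.3, 0.1, -0.1]
opening: 0.0005
grip_force: 0.0
```

>>> {"fn": "move_arm", "kwargs": {"rows": [[-4.6,2,0,0,1],[-4.6,2,0,0,1],[-4.6,2,0,0,1],[-4.6,2,0,0,1],[-4.6,2,0,0,1],[-4.6,2,0,0,1],[-4.6,2,0,0,1],[-4.6,2,0,0,1]]}}

```text
time: 9.4
tool_pos: [0.594, -0.0745, -0.0018]
tool_rot: [-3.142, -0.001, -0.414]
contact_force: [2.4, -0.3, 0.6]
opening: 0.0005
grip_force: 0.8
```

```bash
python3 - <<'E'
from h import *
th=-.417; R=np.array([[np.cos(th),-np.sin(th)],[np.sin(th),np.cos(th)]]); B=np.array([.5573,-.0613])
s=monitor.observe();print(s['tool_pos'],'bay',R.T@(s['tool_pos'][:2]-B),s['contact_force'])
a=snap('scene','s7.png');t=snap('top','t7.png')
# pink contents of the jar in the scene view: compare with s5/s6
for n in('s5','s6','s7'):
    im=cv2.imread(f'pics/{n}.png');h=cv2.cvtColor(im,cv2.COLOR_BGR2HSV)
    m=cv2.inRange(h,(0,25,40),(9,160,220))|cv2.inRange(h,(168,25,40),(180,160,220))
    m[:150]=0;m[225:]=0;m[:,:262]=0;m[:,312:]=0
    k,l,st,c=cv2.connectedComponentsWithStats(m); i=1+np.argmax(st[1:,4]); p=c[i]
    print(n,st[i],p.round(1),'bay',R.T@(ray('scene',p,.03)[:2]-B))
E
```

```text
[ 0.59401909 -0.07452839 -0.00184558] bay [0.03893032 0.00277712] [ 2.38960201 -0.33609087  0.56870071]
s5 [277 179  22  23 212] [288.  190.9] bay [-0.03074826  0.00341439]
s6 [276 179  22  22 234] [287.5 190.3] bay [-0.02805685  0.00387073]
s7 [279 183  21  21 240] [289.8 194. ] bay [-0.04564213  0.00360941]
```

The jar is sliding and the push force is only about 2.4 N. About 35 mm remain.

>>> {"fn": "move_arm", "kwargs": {"rows": [[-4.6,2,0,0,1],[-4.6,2,0,0,1],[-4.6,2,0,0,1],[-4.6,2,0,0,1],[-4.6,2,0,0,1],[-3.7,1.6,0,0,1],[0,0,0,0,1]]}}

```text
time: 10.2
tool_pos: [0.5663, -0.0626, -0.0023]
tool_rot: [3.141, 0.001, -0.414]
contact_force: [-0.2, 0.2, 0.1]
opening: 0.0002
grip_force: 0.0
```

>>> {"fn": "move_arm", "kwargs": {"rows": [[-1.4,0.6,0,0,1],[-1.4,0.6,0,0,1],[0,0,0,0,1]]}}

```text
time: 10.5
tool_pos: [0.5641, -0.0617, -0.0023]
tool_rot: [3.141, 0.001, -0.414]
contact_force: [1.1, 0.2, 1.3]
opening: 0.0005
grip_force: 0.2
```

>>> {"fn": "move_arm", "kwargs": {"rows": [[-1.4,0.6,0,0,1],[0,0,0,0,1]]}}

```text
time: 10.7
tool_pos: [0.564, -0.0616, -0.0018]
tool_rot: [-3.141, -0.002, -0.414]
contact_force: [4.3, -1.4, -0.3]
opening: 0.0007
grip_force: 2.3
```

>>> {"fn": "move_arm", "kwargs": {"rows": [[-1.4,0.6,0,0,1],[0,0,0,0,1]]}}

```text
time: 10.9
tool_pos: [0.564, -0.0616, -0.0012]
tool_rot: [-3.141, -0.005, -0.414]
contact_force: [5.9, -2.7, 1.4]
opening: 0.0005
grip_force: 3.7
```

The TCP has stopped advancing while the force climbs to about 6.5 N, so the foot is against the front wall. I'll back off, rise clear and check.

>>> {"fn": "move_arm", "kwargs": {"rows": [[9.1,-4,0,0,1],[9.1,-4,0,0,1],[0,0,0,0,1],[0,0,50,0,1],[0,0,50,0,1],[0,0,50,0,1],[0,0,50,0,1],[-40,18,0,0,1],[-40,18,0,0,1],[-40,18,0,0,1],[0,0,0,0,1],[0,0,0,0,1]]}}

```text
time: 12.1
tool_pos: [0.4593, -0.0142, 0.1982]
tool_rot: [3.142, -0.0, -0.413]
contact_force: [-0.1, -0.8, -0.6]
opening: 0.0002
grip_force: 0.0
```

```bash
python3 - <<'E'
from h import *
from scipy.spatial.transform import Rotation as Ro
c=vision.get_calibration('wrist');K=np.array(c['K']);M=np.array(c['mount'])
th=-.417; R=np.array([[np.cos(th),-np.sin(th)],[np.sin(th),np.cos(th)]]); B=np.array([.5573,-.0613])
s=monitor.observe();print(s['tool_pos'],s['contact_force'])
T=np.eye(4);T[:3,:3]=Ro.from_euler('xyz',s['tool_rot']).as_matrix();T[:3,3]=s['tool_pos'];W=T@M
w=snap('wrist','w8.png');a=snap('scene','s8.png')
def wray(u,z):
    d=W[:3,:3]@((np.linalg.inv(K)@[*u,1])*[1,-1,-1]);o=W[:3,3];q=o+d*(z-o[2])/d[2];return R.T@(q[:2]-B)
# white caps in wrist image
h=cv2.cvtColor(w,cv2.COLOR_RGB2HSV)
for nm,lo,hi in(('white',(0,0,195),(180,40,255)),('pink',(0,20,40),(9,170,220)),('pink2',(165,20,40),(180,170,220))):
    k,l,st,ce=cv2.connectedComponentsWithStats(cv2.inRange(h,lo,hi))
    for i in range(1,k):
        if 100<st[i,4]<6000:
            x,y,ww,hh,n=st[i]; print(nm,st[i],'top-mid bay',wray((x+ww/2,y),.045).round(3),'bot-mid',wray((x+ww/2,y+hh),.045).round(3))
im=a[:,:,::-1].copy();hs=cv2.cvtColor(im,cv2.COLOR_BGR2HSV)
m=cv2.inRange(hs,(0,25,40),(9,160,220))|cv2.inRange(hs,(168,25,40),(180,160,220));m[:150]=0;m[225:]=0;m[:,:262]=0;m[:,312:]=0
k,l,st,cc=cv2.connectedComponentsWithStats(m);i=1+np.argmax(st[1:,4]);print(st[i],cc[i],R.T@(ray('scene',cc[i],.03)[:2]-B))
E
```

```text
[ 0.45929561 -0.01416968  0.19817447] [-0.13391518 -0.79899935 -0.55741397]
white [156  84  19   9 113] top-mid bay [-0.004  0.113] bot-mid [-0.014  0.114]
white [205  85  19   9 109] top-mid bay [-0.005  0.055] bot-mid [-0.015  0.056]
white [249  86  19   9 137] top-mid bay [-0.006  0.004] bot-mid [-0.016  0.004]
white [156 119  25  14 286] top-mid bay [-0.044  0.113] bot-mid [-0.06   0.115]
white [158 139  21  14 221] top-mid bay [-0.068  0.116] bot-mid [-0.085  0.117]
white [ 113  162   71   74 1683] top-mid bay [-0.097  0.144] bot-mid [-0.201  0.156]
pink [244 115  30  50 507] top-mid bay [-0.039  0.003] bot-mid [-0.1    0.003]
pink [ 320  176   58   63 1198] top-mid bay [-0.114 -0.114] bot-mid [-0.205 -0.124]
pink [412 210  16  17 144] top-mid bay [-0.161 -0.215] bot-mid [-0.187 -0.22 ]
pink [395 219  18  17 148] top-mid bay [-0.175 -0.196] bot-mid [-0.2 -0.2]
[282 189  22  19 214] [293.11682243 199.70560748] [-0.07178497  0.00368491]
```

The jar's cap end is at bay x = -0.006, level with both neighbours (-0.004 and -0.005), and y ≈ +4 mm, so its foot is at the front wall. The arm is clear.

```bash
python3 -c "
from h import *
print(workorder.hand_in())"
```

```text
the job is handed in; nothing more can be done
None
```

The jar was tipped over and slid forward in its bay until it stalled against the front wall, level with its neighbours and about 4 mm off the bay's centre line; the job is handed in at about 12 s, with no verdict returned.

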